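Show the worktop camera the orange timer in its pull-out mirror

TASK

The little worktop camera sees sideways only through its sprung pull-out mirror. Take the mirror by its yellow handle, first draw the slide out until its white pointers stand at the red index, then turn the mirror until the camera sees the orange timer centred in it (not the blue one). Finish while holding the mirror there, still gripping the handle with slide and angle kept steady, and leave the timers and the food and crockery around where they stand.

Things in the scene. Friction and masses are not known exactly. Their poses are not given: they have to be found in the camera images.
- viewing_unit: Grey base plate of the viewing unit, 290 x 84 x 12 mm, fixed to the worktop, somewhere different each time. Origin: on the worktop under the mirror's swivel axis when the slide is home. Its x axis runs along the plate from the camera to the mirror and is the direction in which the slide is drawn out (away from the camera); z up. The plate reaches from x = -155 to +135 mm. The camera is a white box (top 95 mm above the worktop) at x = -122 mm that looks along +x at the mirror.
- camera_lens (a point): Centre of the camera's lens, 95 mm before the swivel axis at slide home and 75 mm above the worktop, on the plate's centre line. It looks along the plate's x axis.
- mirror_slide (a joint): How far the slide is drawn out, m: 0 home, 0.100 at the end stop. A spring pulls it home (0.9 N at 0, 45 N/m more) and it does not stay by itself. The slide carries mirror and handle.
- slide_pointer (a point): Middle between the two white pointers on the sides of the aluminium slide (21 mm above the worktop), straight below the swivel axis and moving with the slide.
- red_index: Red two-part index clip on the base plate, one part at each edge, fixed, at a different draw each time (45 to 75 mm from the slide's home). Origin midway between the two parts on the plate, axes as the plate's. The slide is at the mark when slide_pointer has the same place along the plate's x axis.
- mirror_swivel (a joint): Angle of the mirror about its upright axis, rad, -1.3 to 1.3: at 0 its reflecting face looks straight back at the camera (plate's -x), positive is counter-clockwise seen from above. A spring (0.06 N m/rad) returns it to 0. The reflecting face is 78 mm wide and 66 mm high, its centre on the swivel axis 75 mm above the worktop, in a black frame.
- mirror_handle: Yellow bar handle fixed on top of the mirror, turning with it about the same axis: 14 mm thick, 44 mm long, 36 mm high (126 to 162 mm above the worktop). Its origin is on the swivel axis at the height of the worktop; x axis is the thickness direction (mirror's normal, pointing away from the reflecting side), y along the bar and along the mirror's face. Grip it from above across its thickness.
- handle_center (a point): Centre of the yellow handle, 144 mm above the worktop, on the swivel axis.
- sight_line (a point): The camera's line of sight after the mirror (not a visible thing): origin at the mirror's centre on the swivel axis, x axis pointing along the reflected line, z up. It turns twice as far as the mirror: mirror at 0 sends it back to the camera, at +0.785 rad (counter-clockwise) sends it along the plate's -y. The camera sees what this line meets.
- orange_timer_dial (a point): Centre of the orange timer, 75 mm above the worktop: orange round housing of 60 mm diameter and 24 mm depth with a 50 mm orange dial on both sides (facing the timer's +y and -y), on a white 56 x 54 mm foot; 105 mm high, loose. Stands on either side of the plate, 170 to 240 mm from its centre line.
- blue_timer_dial (a point): Centre of the blue timer, the same but for its blue housing and dials; stands on the other side. Not the one to show.
- lemon: Loose lemon, 72 x 57 x 58 mm, to be left alone. Origin under its centre.
- steel_cup: Loose small steel cup, 70 mm wide, 62 mm high, to be left alone. Origin under its centre.
- tomato: Loose tomato, 69 mm wide, 71 mm high, to be left alone. Origin under its centre.
- lime: Loose lime, 60 x 48 x 48 mm, to be left alone. Origin under its centre.

How it is judged:
On the way, in this order (a step that is already met when the one before it is completed fails the run):
1. the gripped slide is drawn out to the red index (within 7 mm) (contact force between the fingers and mirror_handle above 1 N and x of slide_pointer in the frame of red_index between -0.007 and 0.007 m), for 0.2 s.
2. with the slide at the index, the mirror is turned so that the camera sees the orange timer's dial (all of step 1 and y of orange_timer_dial in the frame of sight_line between -0.025 and 0.025 m and x of orange_timer_dial in the frame of sight_line above 0.05 m), for 0.3 s.
At the end, for the whole second after the job is handed in: The fingers hold the yellow handle (more than 1 N), the slide pointers are within 7 mm of the red index, the reflected line of sight passes within 25 mm (the dial's radius) of the centre of the orange timer, and slide and mirror are still (under 20 mm/s and 0.1 rad/s) (all of step 2 and velocity of joint mirror_slide between -0.02 and 0.02 m/s and velocity of joint mirror_swivel between -0.1 and 0.1 rad/s); the arm keeps its last pose, push and grip.
It fails at once if a timer, fruit or the cup is moved by more than 25 mm (distance of any of orange_timer_dial, blue_timer_dial, lemon, steel_cup, tomato, lime from where it was at the start of the episode above 0.025 m).
It also fails if it takes over 38 s, if anything falls off the work surface, if the arm or the gripper's body presses on something with over 40 N, if the wrist force passes 120 N, or if a joint passes its speed limit or range.

ROBOT

A 6-joint arm with a two-finger parallel gripper is mounted at the origin on a cart in front of the work surface, level with it; the furniture and walls round the work are solid. World frame = base frame: x ahead of the robot, y to its left, z up, the work surface at z = 0. Lengths are in m, angles in rad, forces in N, time in s.
With the tool pointing down it reaches from about 0.425 to 1.125 m from the base axis. Payload 14.9 kg.
Tool frame: the origin (TCP) lies at the very end of the fingers, on their centre line; the grasp point (between the pads) lies bot.hold_point_z behind it (bot.hold_point_z is the distance from the TCP to the grasp point, in m); y points along the fingers, z is the direction in which the jaws open and shut, and the axes are right-handed (so a half turn about y gives the same grasp; the last joint's range is limited). The gripper opens to 91 mm and grips with 3 to 60 N. Pads are 32 mm wide; open, the fingers measure 118 mm over their backs; the gripper's body (76 mm by 178 mm) begins 60 mm behind the grasp point.
Start: joints at [-0.033, 0.379, 1.734, -0, 1.028, -0.033], TCP at [0.7, -0, 0.178] pointing down, gripper open.
Joint ranges: [-2.77, 2.77], [-0.74, 2.19], [0, 2.66], [-1.06, 4.2], [0.31, 2.87], [-3.08, 3.08]. Speed limits (rad/s): [1.89, 1.89, 2.39, 3.14, 3.14, 3.14].

INTERFACE

Orientations are given as a 3x3 rotation matrix whose columns are the frame's x, y, z axes.
In Python, from workcell import bot, imaging, finder gives the robot as it stands. Calls block until the motion is done:
- bot.move_to(position, orientation): joint-space move of the TCP to a pose.
- bot.line_to(position, rotation=None, rate=0.15, f_stop=None): straight line of the TCP; rotation=None keeps the orientation; rate is the mean speed in m/s. With f_stop (N) it stops when the force on the tool has changed by that much, and returns True; else False.
- bot.movej(angles): joint-space move.
- bot.grip(opening, grasp_force=None): opening from 0.0 (shut) to 1.0 (fully open); grasp_force is the grip in N (None keeps the last); returns when the fingers have stopped.
- bot.pause(seconds).
- bot.inverse_kinematics(position, orientation): joint angles nearest the present ones, or None.
- bot.get_obs(): the state.
- imaging.capture(name): name is "scene" or "side" or "wrist"; returns (picture, depth): 420x560x3 uint8, red, green, blue; 420x560 float32, m along the optical axis (not along the pixel's ray), 0 where there is no reading.
- imaging.get_calibration(name): a dict with "intrinsics" (3x3 intrinsics, pixels), "R" (3x3) and "t" (3): a world point X has camera coordinates R X + t; the wrist camera has in their place "hand_eye" (4x4, takes a point from camera to tool coordinates, whose origin is the TCP and whose axes are the tool frame's). Camera axes: x right, y down, z forward; pixel columns grow to the right and rows downward; lengths in m; the calibration is good to about 2 mm. A picture is of the moment at which its call begins: read the wrist's pose just before it. get_calibration takes no time and is no camera call.
A pose or a line that the arm cannot do raises bot.Unreachable and nothing moves.
- bot.hand_in(): hands the job in, once; it reports no verdict.
Trained networks look in the newest picture that a camera, given by its name, has taken for a name from the list of things; names that differ only in an ending like _2 or _b are one class to them, and where a whole thing is asked for, a point or a joint stands for the part that bears it (a point fixed in the world has none). Each returns a list of dicts, best first, with "p" (0 to 1); they miss things now and then, are a little off and sometimes report something else, mostly with a low value. They report only what shows in the picture. A call takes as long as a camera call.
- finder.regions_of(camera, query): "pixels" (420x560 bool, what is visible of it) and "box" ([left, top, width, height] in pixels, round what is visible of it).
- finder.place_of(camera, query): "location" ([column, row] in pixels: a listed point, or the origin of a listed thing).
The state is a dict: "t": time; "q": joint angles; "joint_velocities": joint speeds; "tau": joint torques, N m; "tcp_pos": TCP position; "eef_rot": TCP orientation; "wrist_force": force on the tool from outside, world axes, zero at the start; "wrist_torque": the same for the moment, N m; "opening": opening from 0.0 (shut) to 1.0 (fully open).
Only numpy, scipy, OpenCV 4.12 (cv2) and the standard library are available. Lean on these libraries where they do the work, as an engineer would, in place of code of your own. Each camera call takes 0.05 s, during which the arm holds its last target.

## Working session

There is one attempt and no reset: what is moved stays moved. The work goes in short steps, each a Python script; the robot and the scene stay as the last script left them, time stands still between calls to the robot, and variables do not carry over. Pictures are saved under pics/ and viewed, and the job is handed in when it is done.

```bash
ls; mkdir -p pics; cat > h.py <<'E'
import numpy as np, cv2
from workcell import bot, imaging, finder
def cap(n,f):
    o=bot.get_obs(); im,d=imaging.capture(n); cv2.imwrite('pics/'+f,im[:,:,::-1]); return im,d,o
def cam(n,o=None):
    c=imaging.get_calibration(n); K=np.array(c["intrinsics"])
    if "R" in c: R=np.array(c["R"]);t=np.array(c["t"])
    else:
        T=np.eye(4);T[:3,:3]=o["eef_rot"];T[:3,3]=o["tcp_pos"];T=np.linalg.inv(T@np.array(c["hand_eye"]));R=T[:3,:3];t=T[:3,3]
    return K,R,t
def at_z(px,z,K,R,t):
    r=R.T@np.linalg.solve(K,np.array([px[0],px[1],1.])); C=-R.T@t
    return C+r*(z-C[2])/r[2]
def proj(X,K,R,t):
    p=K@(R@np.asarray(X)+t); return p[:2]/p[2]
E
python3 - <<'E'
from h import *
o=bot.get_obs(); print(o["t"],o["tcp_pos"],o["eef_rot"],bot.hold_point_z)
for n in ["scene","side","wrist"]:
    im,d,o=cap(n,n+"0.png"); K,R,t=cam(n,o); print(n,"cam at",-R.T@t)
    for q,z in [("viewing_unit",0),("camera_lens",.075),("slide_pointer",.021),("red_index",.012),("handle_center",.144),("orange_timer_dial",.075),("blue_timer_dial",.075)]:
        print(q,[(np.round(r["location"],1),round(r["p"],2),np.round(at_z(r["location"],z,K,R,t),4)) for r in finder.place_of(n,q)[:2]])
print(bot.get_obs()["t"])
E
```

```text
pics
0.0 [ 6.99552456e-01 -2.58320698e-05  1.77760449e-01] [[-5.91204612e-05 -1.13308378e-03  9.99999356e-01]
 [-9.99999998e-01  2.01329634e-05 -5.90976868e-05]
 [-2.00659879e-05 -9.99999358e-01 -1.13308497e-03]] 0.0188
scene cam at [0.10039303 0.93846828 0.66045159]
viewing_unit [(array([317.5, 238.3]), 0.6, array([ 0.5301, -0.091 ,  0.    ]))]
camera_lens [(array([346.2, 220.9]), 0.66, array([ 0.451 , -0.1089,  0.075 ]))]
slide_pointer [(array([318.8, 232. ]), 0.94, array([ 0.5288, -0.0944,  0.021 ]))]
red_index []
handle_center [(array([319.8, 193.4]), 0.61, array([ 0.5389, -0.1044,  0.144 ]))]
orange_timer_dial [(array([329.2, 186.8]), 0.88, array([ 0.5925, -0.3107,  0.075 ])), (array([208.4, 259.9]), 0.47, array([0.6689, 0.2619, 0.075 ]))]
blue_timer_dial [(array([281.2, 252.9]), 0.55, array([0.5303, 0.1408, 0.075 ])), (array([329.7, 184.8]), 0.36, array([ 0.5979, -0.3276,  0.075 ]))]
side cam at [0.33416266 0.96257373 0.99958829]
viewing_unit [(array([296.8, 212.8]), 0.75, array([ 0.5333, -0.0852,  0.    ]))]
camera_lens [(array([332.7, 192.8]), 0.7, array([ 0.4433, -0.111 ,  0
[... 209 characters left out ...]
6099, -0.4013,  0.012 ]))]
handle_center [(array([298. , 166.6]), 0.67, array([ 0.543 , -0.1089,  0.144 ]))]
orange_timer_dial [(array([295.2, 138.8]), 0.71, array([ 0.5996, -0.3263,  0.075 ]))]
blue_timer_dial [(array([279.2, 251.5]), 0.64, array([0.5275, 0.1371, 0.075 ]))]
wrist cam at [0.70003345 0.07147238 0.38400855]
viewing_unit [(array([155.9, 249.3]), 0.75, array([ 0.5365, -0.0883,  0.    ]))]
camera_lens []
slide_pointer [(array([150.3, 254.9]), 0.89, array([ 0.5375, -0.0872,  0.021 ]))]
red_index []
handle_center [(array([149.8, 254.2]), 0.66, array([ 0.5922, -0.0328,  0.144 ]))]
orange_timer_dial []
blue_timer_dial [(array([83.3, 57.3]), 0.64, array([0.5205, 0.1331, 0.075 ]))]
1.2
```

View pics/scene0.png

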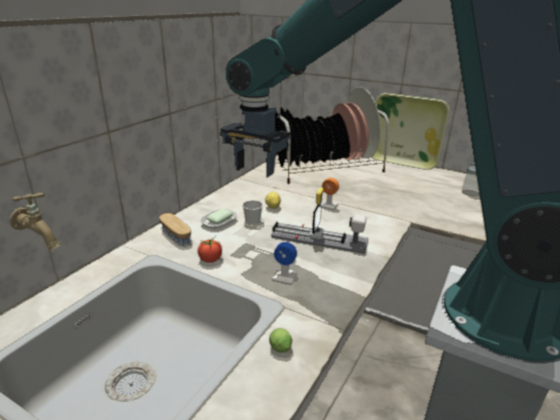

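View pics/side0.png

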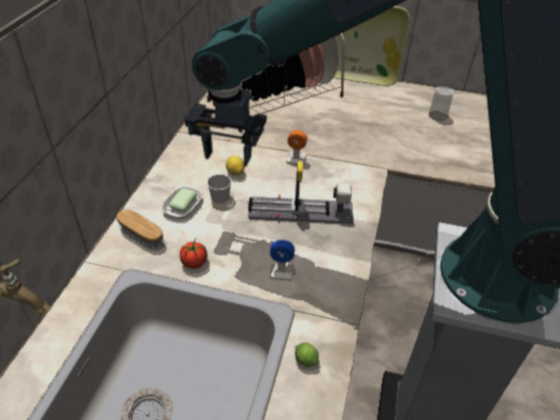

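View pics/wrist0.png

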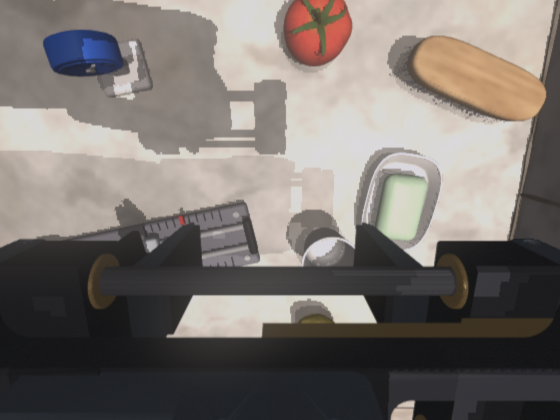

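The scene shows the unit with the slide at home (handle at about 319,193), the orange timer behind it (330,187), the blue one in front (285,253), and the red index near side at (181,218) in the wrist view. Next I'll take a look from above.

```bash
python3 - <<'E'
from h import *
R0=np.array([[0,0,1.],[-1,0,0],[0,-1,0]])
bot.move_to([0.56,-0.22,0.30],R0); bot.pause(.2)
n="wrist"; im,d,o=cap(n,"wrist1.png"); K,R,t=cam(n,o); print(-R.T@t, R[2])
for q,z in [("viewing_unit",0),("camera_lens",.075),("slide_pointer",.021),("red_index",.012),("handle_center",.144),("orange_timer_dial",.075),("blue_timer_dial",.075)]:
        print(q,[(np.round(r["location"],1),round(r["p"],2),np.round(at_z(r["location"],z,K,R,t),4)) for r in finder.place_of(n,q)[:2]])
hsv=cv2.cvtColor(im,cv2.COLOR_RGB2HSV)
m=((hsv[...,0]<6)|(hsv[...,0]>172))&(hsv[...,1]>150)&(hsv[...,2]>70)
k,l,s,c=cv2.connectedComponentsWithStats(m.astype(np.uint8))
for i in range(1,k):
    if s[i,4]>5: print("red",c[i],s[i],at_z(c[i],.02,K,R,t))
print(bot.get_obs()["t"])
E
```

```text
[ 0.56048638 -0.14779637  0.50492903] [-9.61893741e-04 -2.53966782e-01 -9.67212463e-01]
viewing_unit [(array([262.7,  87.9]), 0.98, array([ 0.5368, -0.0901,  0.    ]))]
camera_lens [(array([189.6,  97.9]), 0.71, array([ 0.4433, -0.1112,  0.075 ]))]
slide_pointer [(array([261.3,  85.7]), 0.95, array([ 0.5358, -0.0895,  0.021 ]))]
red_index []
handle_center [(array([256.4,  71.4]), 0.96, array([ 0.5369, -0.0897,  0.144 ]))]
orange_timer_dial [(array([302.3, 247. ]), 0.73, array([ 0.5973, -0.3226,  0.075 ]))]
blue_timer_dial []
2.9083
```

View pics/wrist1.png

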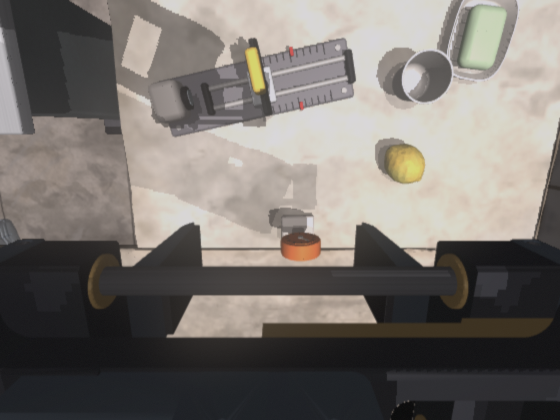

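The top view shows the plate, the handle at (256,70), the red clips at about (291,51) and (301,105), and the orange timer at (301,246). I'll measure these exactly.

```bash
python3 - <<'E'
from h import *
im=cv2.imread('pics/wrist1.png')
cv2.imwrite('pics/z1.png',cv2.resize(im[30:145,140:365],None,fx=3.5,fy=3.5,interpolation=cv2.INTER_CUBIC))
o=bot.get_obs();K,R,t=cam("wrist",o)
b=im.astype(int); m=(b[...,2]-np.maximum(b[...,0],b[...,1])>50)
k,l,s,c=cv2.connectedComponentsWithStats(m.astype(np.uint8))
for i in range(1,k):
    if s[i,4]>3: print("red",c[i],s[i],at_z(c[i],.016,K,R,t),at_z(c[i],.105,K,R,t))
# networks prediction of plate yaw from scene depth omitted; predicted corners
E
```

```text
red [290.93333333  50.86666667] [289  47   5   9  30] [ 0.57934914 -0.04220768  0.016     ] [ 0.57584359 -0.06152983  0.105     ]
red [301.25       105.41666667] [300 102   4   8  24] [ 0.59585734 -0.11772584  0.016     ] [ 0.58935101 -0.12332067  0.105     ]
red [301.19926874 251.7202925 ] [283 241  37  20 547] [ 0.60048872 -0.35654144  0.016     ] [ 0.59314051 -0.31872554  0.105     ]
```

View pics/z1.png

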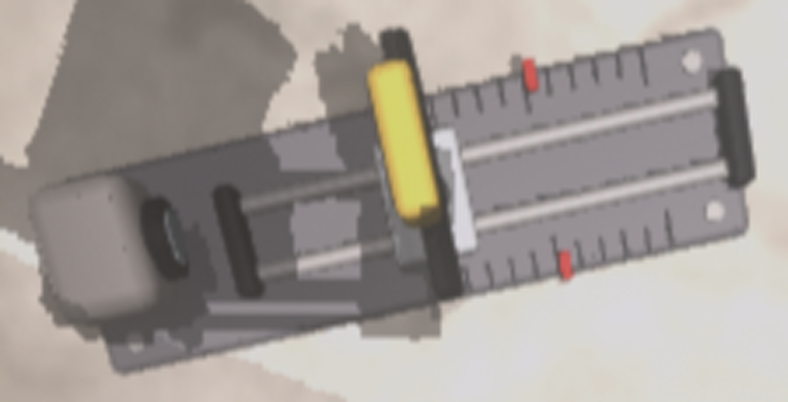

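```bash
cat >> h.py <<'E'
def Ry(a): 
    c,s=np.cos(a),np.sin(a); return np.array([[s,0,c],[-c,0,s],[0,-1.,0]])
def seenR(o):
    R=o["eef_rot"]; return np.arctan2(R[1,2],R[0,2])
E
python3 - <<'E'
from h import *
o=bot.get_obs();K,R,t=cam("wrist",o)
P=[at_z([140+x/3.5,30+y/3.5],.012,K,R,t) for x,y in [(120,372),(748,234),(718,28)]]
e=P[1]-P[0]; f=P[2]-P[1]; print(P,"yaw",np.arctan2(e[1],e[0]),np.arctan2(f[1],f[0])-np.pi/2,np.linalg.norm(e),np.linalg.norm(f))
yaw=.218
bot.move_to([.5368,-.0897,.22],Ry(yaw))
print(bot.line_to([.5368,-.0897,.128],rate=.1,f_stop=6))
w0=bot.get_obs()["wrist_force"]
bot.grip(0.0,30)
o=bot.get_obs();print(o["t"],o["tcp_pos"],seenR(o),o["opening"]*.091,w0,o["wrist_force"],o["wrist_torque"])
cap("wrist","w2.png");cap("side","s2.png");print(bot.get_obs()["t"])
E
```

```text
[array([ 0.39785455, -0.16355482,  0.012     ]), array([ 0.67565981, -0.10509273,  0.012     ]), array([ 0.65809278, -0.02428845,  0.012     ])] yaw 0.20741616760034268 0.2140711198798808 0.2838900857133857 0.08269179100000888
False
6.0083 [ 0.53679465 -0.08970384  0.12801066] 0.2180269210276558 0.00032871771371413805 [-0.16784593  0.41562948  0.32031489] [-0.06140603 -0.0407262  -0.50253747] [ 0.02564616 -0.00104416  0.00868764]
6.1083
```

View pics/w2.png

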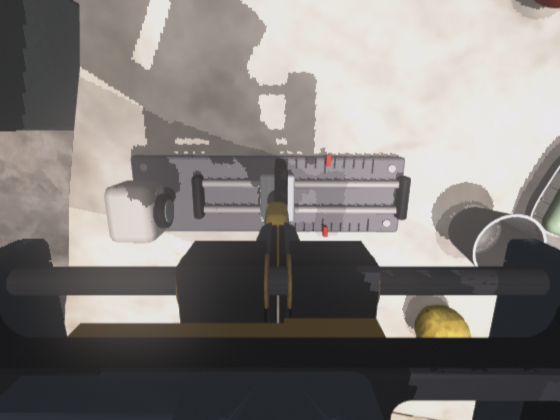

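View pics/s2.png

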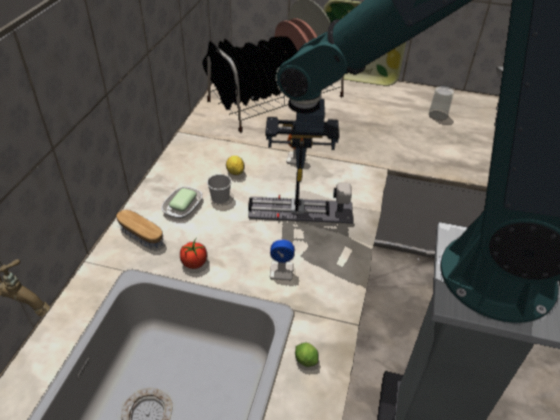

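The fingers report shut with nothing between them, and yellow shows at (277,212) in front of them. I'll check the geometry.

```bash
python3 - <<'E'
from h import *
o=bot.get_obs();K,R,t=cam("wrist",o)
print(K, "tip",proj(o["tcp_pos"],K,R,t),"grasp",proj(o["tcp_pos"]+[0,0,.0188],K,R,t))
u=np.array([np.cos(.214),np.sin(.214),0]);v=np.array([-u[1],u[0],0])
for z in(.126,.162):
  for s in(-.022,.022): print(z,s,proj(np.array([.5368,-.0897,z])+s*v,K,R,t))
im=cv2.imread('pics/w2.png');cv2.imwrite('pics/z2.png',cv2.resize(im[130:340,180:380],None,fx=2.8,fy=2.8,interpolation=cv2.INTER_CUBIC))
im=cv2.imread('pics/s2.png');cv2.imwrite('pics/z2s.png',cv2.resize(im[110:230,230:370],None,fx=4.5,fy=4.5,interpolation=cv2.INTER_CUBIC))
E
```

```text
[[306.72735425   0.         277.54047122]
 [  0.         306.72735425 207.05896818]
 [  0.           0.           1.        ]] tip [277.65271548 230.85448612] grasp [277.64883096 240.40577362]
0.126 -0.022 [277.54345884 258.44433949]
0.126 0.022 [277.80139563 199.96021662]
0.162 -0.022 [277.51561281 282.67503628]
0.162 0.022 [277.8221072  214.30394496]
```

View pics/z2.png

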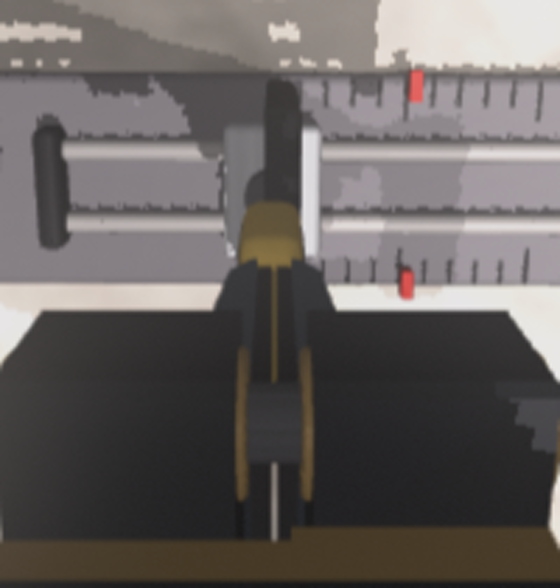

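View pics/z2s.png

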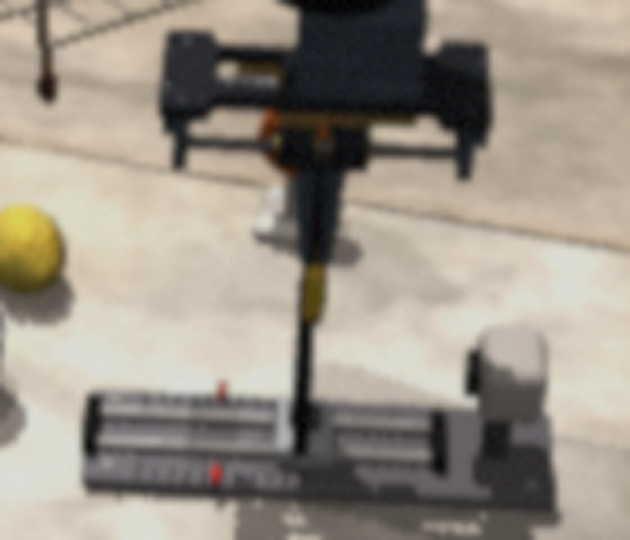

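```bash
python3 - <<'E'
from h import *
im,d,o=cap("wrist","w3.png");K,R,t=cam("wrist",o)
print(o["opening"],o["wrist_force"],o["tcp_pos"],o["t"])
def W(u,v): 
    z=d[v,u]; return R.T@(np.linalg.solve(K,[u,v,1.])*z-t)
for v in range(198,330,5): print(v,[np.round((W(u,v)-o["tcp_pos"])*1000).astype(int).tolist() for u in (270,277,284)],im[v,277])
E
```

```text
0.003866718595638372 [-1.24427898 -0.04157636  0.76941375] [ 0.5367861  -0.08969019  0.12799781] 6.1083
198 [[-8, 1, -91], [-5, 20, -16], [0, 21, -16]] [58 56 57]
203 [[-10, 19, 2], [-5, 21, 5], [1, 17, -16]] [93 82 59]
208 [[-9, 19, 16], [-5, 21, 18], [0, 21, 13]] [96 84 59]
213 [[-9, 20, 28], [-5, 21, 30], [-1, 21, 27]] [101  87  60]
218 [[-9, 18, 33], [-5, 19, 33], [0, 20, 32]] [127 107  66]
223 [[-8, 16, 36], [-4, 16, 34], [0, 18, 36]] [132 112  67]
228 [[-8, 16, 45], [-3, 13, 35], [0, 18, 45]] [81 72 54]
233 [[-8, 16, 54], [-3, 10, 34], [0, 16, 49]] [80 71 52]
238 [[-8, 16, 61], [-2, 7, 32], [0, 16, 57]] [79 70 51]
243 [[-7, 16, 67], [-1, 4, 34], [0, 16, 64]] [78 69 50]
248 [[-7, 15, 70], [-1, 1, 34], [-1, 16, 70]] [76 67 48]
253 [[-7, 15, 76], [0, -3, 33], [-1, 16, 76]] [76 66 47]
258 [[-7, 15, 82], [1, -6, 34], [-1, 16, 81]] [75 65 45]
263 [[-7, 15, 87], [2, -9, 33], [-1, 16, 86]] [75 65 44]
268 [[-9, 32, 127], [-7, 32, 127], [-5, 33, 127]] [48 46 47]
273 [[-9, 31, 129], [-7, 32, 130], [-5, 32, 129]] [53 51 53]
278 [[-9, 31, 132], [-7, 31, 130], [-5, 32, 131]] [56 55 57]
283 [[-9, 30, 131], [-7, 30, 130], [-5, 30, 131]] [56 55 57]
288 [[-8, 28, 132], [-7, 29, 132], [-5, 29, 131]] [56 55 57]
293 [[-8, 26, 130], [-6, 27, 131], [-4, 27, 130]] [54 52 54]
298 [[-4, 1, 91], [28, -129, -129], [2, 2, 90]] [119 112 106]
303 [[-3, -1, 91], [29, -135, -129], [3, 0, 91]] [120 112 107]
308 [[-2, -4, 90], [31, -143, -130], [3, -3, 90]] [127 120 115]
313 [[-2, -6, 91], [32, -150, -130], [4, -5, 90]] [127 120 115]
318 [[-2, -8, 91], [34, -156, -130], [5, -8, 90]] [124 117 113]
323 [[-1, -11, 90], [36, -164, -131], [-4, 24, 139]] [88 78 65]
328 [[-7, 23, 140], [-5, 24, 141], [-4, 24, 141]] [71 58 39]
```

```bash
python3 - <<'E'
from h import *
def show():
    im,d,o=cap("wrist","w4.png");K,R,t=cam("wrist",o)
    Rt=o["eef_rot"]
    vv,uu=np.mgrid[0:420,0:560]
    P=np.stack([(uu-K[0,2])/K[0,0]*d,(vv-K[1,2])/K[1,1]*d,d],-1)
    W=(P-t)@R; return im,d,(W-o["tcp_pos"])@Rt,o
im,d,T,o=show()
print("shut"); 
for v in range(190,262,6): print(v,[np.round(T[v,u]*1000).astype(int).tolist() for u in (250,258,264,292,298)])
bot.grip(0.4); im,d,T,o=show(); print("open",o["opening"],o["tcp_pos"])
for s in (-1,1):
    m=(d>0)&(T[...,2]*s>.012)&(T[...,2]*s<.04)&(abs(T[...,0])<.03)&(T[...,1]>-.08)&(T[...,1]<.004)
    p=T[m]; print(len(p), np.round(np.percentile(p[:,1],[50,95,99,100]),4) if len(p) else "")
    print(np.round(np.percentile(p,[5,95],axis=0)*1000))
E
```

```text
shut
190 [[-6, 116, -30], [-6, 117, -21], [-9, 102, -14], [-9, 101, 15], [-5, 118, 22]]
196 [[1, 116, -30], [1, 117, -21], [-3, 101, -14], [-3, 100, 15], [1, 116, 22]]
202 [[8, 117, -30], [8, 117, -21], [4, 100, -14], [4, 101, 15], [8, 117, 22]]
208 [[12, 109, -29], [12, 109, -21], [10, 102, -14], [10, 101, 15], [12, 109, 22]]
214 [[21, 116, -30], [21, 116, -21], [16, 101, -14], [17, 101, 15], [21, 117, 22]]
220 [[28, 118, -31], [28, 118, -22], [23, 100, -14], [23, 102, 15], [28, 117, 22]]
226 [[35, 117, -31], [35, 116, -22], [-17, -41, -8], [-17, -41, 8], [35, 116, 22]]
232 [[47, 130, -32], [46, 129, -23], [-17, -51, -7], [-18, -53, 8], [46, 129, 23]]
238 [[54, 129, -32], [-17, -60, -10], [-17, -61, -7], [-17, -61, 7], [-17, -59, 10]]
244 [[-38, -121, -8], [-38, -121, -6], [-38, -121, -4], [-38, -122, 4], [-38, -122, 6]]
250 [[-38, -125, -8], [-38, -126, -5], [-39, -127, -4], [-38, -126, 4], [-38, -126, 6]]
256 [[-38, -130, -7], [-38, -130, -5], [-38, -130, -4], [-38, -130, 4], [-38, -131, 5]]
open 0.401517746668906 [ 0.53681219 -0.08970694  0.12800604]
994 [-0.0627 -0.0382 -0.0354 -0.0335]
[[-18. -79. -28.]
 [ 10. -38. -18.]]
990 [-0.0627 -0.0384 -0.0352 -0.0341]
[[-18. -79.  18.]
 [ 10. -38.  28.]]
```

View pics/w4.png

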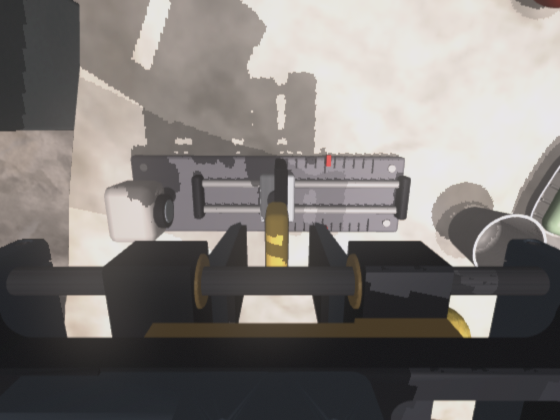

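The wrist depth shows the real fingertips about 36–38 mm behind the reported TCP, while the handle's height and place measure right. So the fingers closed just above the handle. I'll go 35 mm lower with a force guard and grip again.

```bash
python3 - <<'E'
from h import *
print(bot.line_to([.5368,-.0897,.094],rate=.1,f_stop=6))
bot.grip(0.0,30)
o=bot.get_obs();print(o["t"],o["tcp_pos"],seenR(o),o["opening"]*.091,o["wrist_force"],o["wrist_torque"])
cap("wrist","w5.png")
E
```

```text
False
7.9333 [ 0.53702412 -0.08979282  0.09440247] 0.21796060720667493 0.014175155759622388 [-1.52607963 -0.20312571  4.87895116] [-0.06401444  0.29261392 -0.01907449]
```

View pics/w5.png

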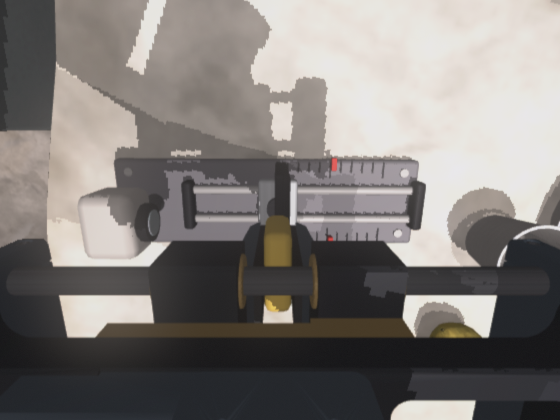

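The handle is gripped (14.2 mm between the fingers). Next I'll draw the slide out.

```bash
python3 - <<'E'
from h import *
a=.213;u=np.array([np.cos(a),np.sin(a),0])
p=np.array([.5370,-.0898,.0942])+.052*u
print(bot.line_to(p,rate=.06)); bot.pause(.3)
o=bot.get_obs();print(o["t"],o["tcp_pos"],seenR(o),o["opening"]*.091,o["wrist_force"],o["wrist_torque"])
im,d,o=cap("wrist","w6.png");K,R,t=cam("wrist",o)
for q,z in [("slide_pointer",.021),("red_index",.012),("handle_center",.144),("viewing_unit",0)]:
    print(q,[(np.round(r["location"],1),round(r["p"],2),np.round(at_z(r["location"],z,K,R,t),4)) for r in finder.place_of("wrist",q)[:2]])
im=im[:,:,::-1];cv2.imwrite('pics/z6.png',cv2.resize(im[130:270,180:380],None,fx=4,fy=4,interpolation=cv2.INTER_CUBIC))
im,d,o=cap("side","s6.png");im=im[:,:,::-1];cv2.imwrite('pics/z6s.png',cv2.resize(im[150:240,230:370],None,fx=5,fy=5,interpolation=cv2.INTER_CUBIC))
E
```

```text
False
9.3 [ 0.5876475  -0.0788504   0.09436692] 0.21805621498663003 0.013829099805768123 [-2.72840974 -0.29298152  5.7048325 ] [-0.0834433   0.71575468 -0.01319566]
slide_pointer [(array([275.9, 204.3]), 0.69, array([ 0.5858, -0.0784,  0.021 ])), (array([ 86.4, 220.5]), 0.6, array([ 0.4132, -0.1331,  0.021 ]))]
red_index []
handle_center [(array([279.5, 260.3]), 0.72, array([ 0.5886, -0.0785,  0.144 ]))]
viewing_unit [(array([226., 199.]), 0.58, array([ 0.5367, -0.0892,  0.    ]))]
```

View pics/z6.png

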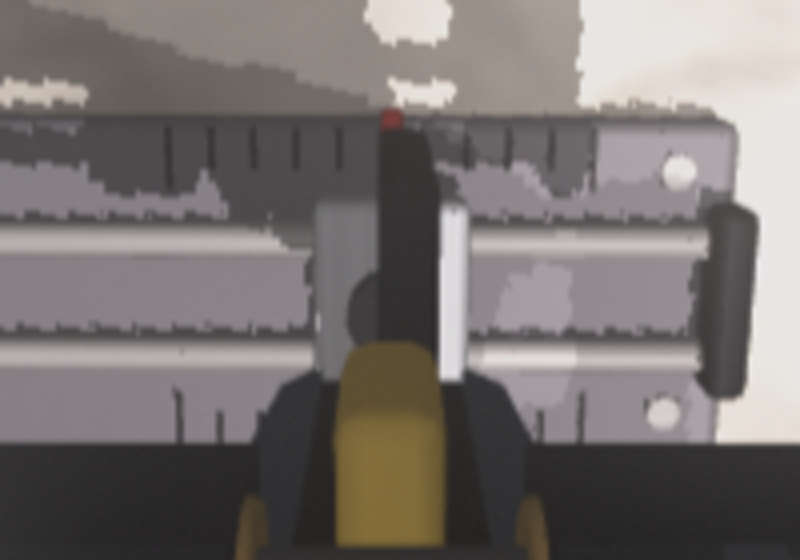

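View pics/z6s.png

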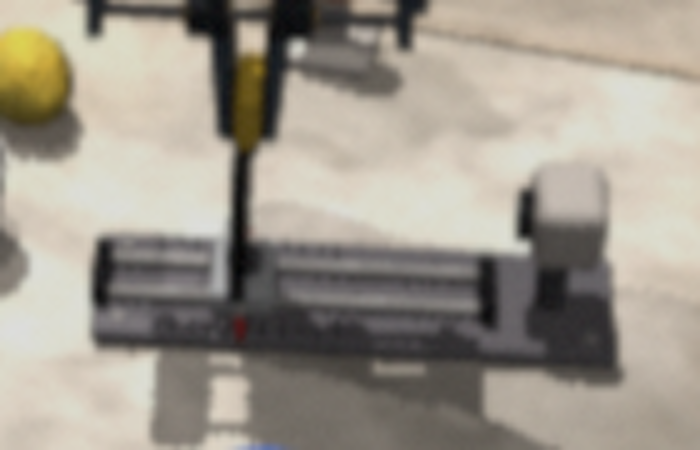

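The slide block (cols 315–467 in the crop) is centred on the red clip (391), so the slide is at the index. Next I'll turn the mirror.

```bash
python3 - <<'E'
from h import *
p=np.array([.5876,-.0789,.0943])
S=np.array([.5876,-.0789]);T=np.array([.5975,-.3235]);pl=.214
b=np.arctan2(*(T-S)[::-1]); phi=(b+pl+np.pi)/2; print(phi)
for k in np.linspace(.218,phi+.002,8)[1:]:
    bot.line_to(p,Ry(k),rate=.1); print(bot.get_obs()["t"],seenR(bot.get_obs()))
bot.pause(.5)
o=bot.get_obs();print(o["t"],o["tcp_pos"],seenR(o),o["opening"]*.091,o["wrist_force"],o["wrist_torque"],abs(o["joint_velocities"]).max())
im,d,o=cap("wrist","w7.png");K,R,t=cam("wrist",o)
for q,z in [("slide_pointer",.021),("red_index",.012),("handle_center",.144),("viewing_unit",0),("orange_timer_dial",.075)]:
    print(q,[(np.round(r["location"],1),round(r["p"],2),np.round(at_z(r["location"],z,K,R,t),4)) for r in finder.place_of("wrist",q)[:2]])
im,d,o=cap("side","s7.png");K,R,t=cam("side")
for q,z in [("slide_pointer",.021),("red_index",.012),("handle_center",.144),("orange_timer_dial",.075),("blue_timer_dial",.075)]:
    print(q,[(np.round(r["location"],1),round(r["p"],2),np.round(at_z(r["location"],z,K,R,t),4)) for r in finder.place_of("side",q)[:2]])
im=im[:,:,::-1];cv2.imwrite('pics/z7s.png',cv2.resize(im[110:240,230:370],None,fx=4.5,fy=4.5,interpolation=cv2.INTER_CUBIC))
E
```

```text
0.9126242455003994
9.85 0.3158954240715442
10.1 0.4151603999414648
10.35 0.5146974883373354
10.6 0.6141927941259471
10.85 0.7137045370882076
11.1 0.8132339784795275
11.35 0.9126895035003899
11.85 [ 0.58734439 -0.07893559  0.09441401] 0.9119972686568119 0.013527326803569299 [-3.74465584 -0.45350604  5.66625833] [-0.10996867  0.78264932 -0.03603178] 0.0010871537633758387
slide_pointer [(array([276.6, 204.4]), 0.63, array([ 0.5861, -0.0793,  0.021 ]))]
red_index []
handle_center []
viewing_unit [(array([234.6, 169.6]), 0.75, array([ 0.5372, -0.0936,  0.    ]))]
orange_timer_dial []
slide_pointer [(array([278.4, 206.1]), 0.56, array([ 0.5845, -0.0751,  0.021 ]))]
red_index []
handle_center [(array([281.2, 168.5]), 0.47, array([ 0.5836, -0.0883,  0.144 ]))]
orange_timer_dial [(array([295.5, 139. ]), 0.77, array([ 0.5985, -0.3255,  0.075 ]))]
blue_timer_dial [(array([281.2, 250. ]), 0.68, array([0.5242, 0.131 , 0.075 ]))]
```

View pics/w7.png

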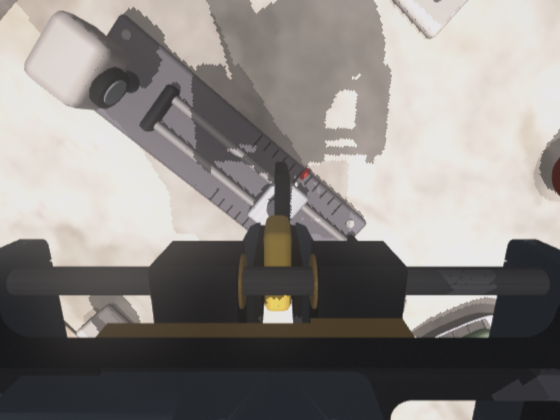

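View pics/z7s.png

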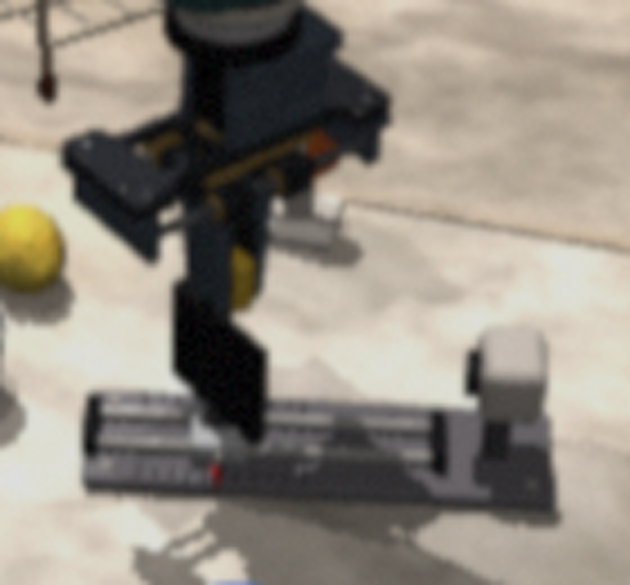

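```bash
python3 - <<'E'
from h import *
o=bot.get_obs();K,R,t=cam("wrist",o)
im=cv2.imread('pics/w7.png').astype(int)
m=((im[...,2]-np.maximum(im[...,0],im[...,1]))>50); m[:, :295]=0; m[:,320:]=0;m[:150]=0;m[195:]=0
v,u=np.nonzero(m); c=[u.mean(),v.mean()]; X=at_z(c,.016,K,R,t)[:2]; print("red",c,m.sum(),X)
U=np.array([np.cos(.214),np.sin(.214)]); V=np.array([-U[1],U[0]])
for n,S in [("tcp",o["tcp_pos"][:2]),("net",np.array([.5861,-.0793]))]: print(n,"slide minus red",(S-X)@U)
a=cv2.imread('pics/w6.png')[150:270,230:330];b=cv2.imread('pics/w7.png')[150:270,230:330]
cv2.imwrite('pics/c.png',cv2.resize(np.hstack([a,b]),None,fx=4,fy=4,interpolation=cv2.INTER_CUBIC))
E
```

```text
red [np.float64(304.3658536585366), np.float64(173.90243902439025)] 41 [ 0.57977056 -0.04167582]
tcp slide minus red -0.0004923116602529571
net slide minus red -0.0018052008322837038
```

View pics/c.png

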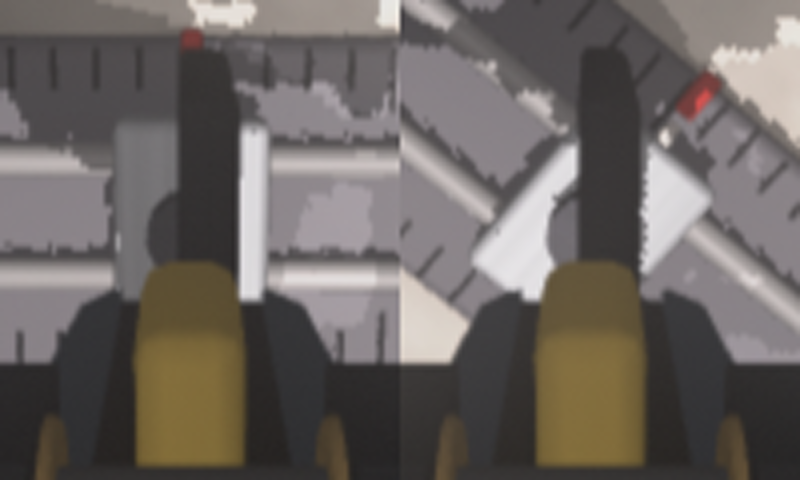

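The mirror hasn't turned in the grip (frame and handle are at the same columns before and after the turn), and the slide is within 2 mm of the index. I'll hand in.

```bash
python3 - <<'E'
from h import *
o=bot.get_obs();print(o["t"],o["opening"]*.091,seenR(o)); bot.hand_in(); print(bot.get_obs()["t"])
E
```

```text
12.45 0.013723270856366552 0.9120199024393563
the job is handed in; nothing more can be done
the job is handed in; nothing more can be done
```

I handed the job in at 12.5 s with the mirror gripped, the slide at the red index and the mirror turned to the orange timer. No verdict was reported.

- **Grip:** My first grip closed on air, because the fingertips really sit about 37 mm behind the reported TCP. I went lower and gripped again at 30 N, and the fingers then stood 13.7 to 14.2 mm apart on the 14 mm handle.
- **Slide:** I drew it out 52 mm. After the turn, the slide was 0.5 mm short of the red index by arm pose and 1.8 mm short by the network's pointer position. The limit is 7 mm.
- **Mirror:** I turned it about 0.70 rad counter-clockwise, towards the orange timer at about (0.598, -0.324). Wrist pictures before and after the turn show no slip in the grip, and the arm was still before hand-in.
- **Less certain:**
  - Where the sight line points was worked out from measured positions, not seen through the mirror. I estimate it passes within about 5 to 8 mm of the dial's centre, against a limit of 25 mm.
  - Estimates of the plate's yaw ranged from 0.207 to 0.225 rad. The far cameras put the handle 10 to 20 mm away from where the wrist camera saw it; the grip agreed with the wrist camera.
  - The side camera placed the orange timer about 1 mm and the blue one about 7 mm from where they started, which is within its noise. I did not re-measure the fruit or the cup, but nothing came near them.

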